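Unclip the axle of a cart wheel with a hooked pick

TASK

Take the hooked pick from its wooden rest, set its hook by feel into the pull loop of the wire clip that retains the cart wheel on its axle, above the pocket in the hub face, and draw the clip out of the axle groove without forcing anything: it resists, then lets go, and must not be jammed hard against the rim of the hub. Leave the clip lying loose on the hub face inside the rim, and lay the pick back in its rest. Touch the clip and the wheel with the pick only, and leave the other things on the bench where they are.

Things in the scene. Friction and masses are not known exactly. Their poses are not given: they have to be found in the camera images.
- pick_grip (a point): Centre of the wooden handle of the loose hooked pick (62 g), half-way up: grip it here. Handle square, 14x14 mm, reaching 45 mm either side of this point along x; z is up as it lies in the rest. A 5 mm steel shank runs on along +x to hook_bend, where a round hook 4 mm thick points straight down (-z).
- hook_bend (a point): On the axis of the pick's hook at the level of the handle's middle line, 85 mm along +x from pick_grip; axes as pick_grip. The hook wire is clamped here in a short sleeve (8 mm across, to 4.5 mm below this point), and how far it hangs down differs each time: its lower end is 20 to 34 mm below this point, firmly held. Its depth must be felt.
- rest_seat (a point): Where pick_grip lies when the pick is home in its rest, 40 mm above the bench; x towards the hook, z up. The fixed light-wood rest (100x44 mm, base 10 mm high) has two 10 mm thick uprights, 37 mm before and behind this point. The handle lies in their V notches (17 mm wide at the bottom, 28 mm at the top), underside 33 mm, notch cheeks up to 49 mm above the bench.
- axle (a point): On the upright axis of the wheel's axle, 2 mm above the hub face (half-way up the seated clip); z up. The hub face is 40 mm above the bench, with a raised rim 6 mm high of inner radius 49 mm. Under clip_eye the face has a square-cornered pocket: 6 mm deep, flat floor, 14 mm across, from 15.5 to 25.5 mm from the axis. The axle has a groove 14 mm in diameter up to 5.8 mm above the face, then a 20 mm cap up to 13.8 mm.
- clip_ring (a point): Centre of the clip's ring, half-way up its wire; on axle when seated. Two sprung arms hold the groove, open towards +x; the pull loop (end 30.5 mm from here) points to -x, the way it comes out. Pulled level along -x it resists with about 4 to 9 N for some 5 mm, then springs out; after 14 mm it is free; at 18 to 19 mm the loop's end meets the rim. Over 20 N bends it.
- clip_eye (a point): Inside the clip's pull loop, where the hook goes down: 21 mm along -x from clip_ring, half-way up the wire (2 mm above the hub face, 2 mm below the wire's top); axes as the clip's. The opening is 9 mm across and reaches 5.5 mm along -x, to the end on which the hook pulls. Below is the pocket (see axle): a hook left down in it catches its wall; over 12 N from the pick harms the wheel.
- steel_pick: Bystander, to be left alone: a plain straight steel pick without a hook, 150 mm long, lying on the bench (not the tool for this job); origin under its centre.
- masking_tape: Bystander, to be left alone: roll of pale masking tape lying flat, 100 mm across, 25 mm high; origin under its centre.
- wax_tin: Bystander, to be left alone: small round tin, 67 mm across, 44 mm high; origin under its centre.
- rubbing_stone: Bystander, to be left alone: grey rubbing stone 26x68x22 mm; origin under its centre.
- wedge_1: Bystander, to be left alone: wooden wedge 32x85x20 mm; origin under its centre.
- folding_rule: Bystander, to be left alone: yellow folding rule 15x216x14 mm; origin under its centre.
- wheel: Fixed cart wheel lying flat: black tyre 136 mm across on a 116 mm square plate, bright hub and axle described under axle. Origin under its centre, on the bench; z up.
- clip: The clip, 24 g, loose, bent from 4 mm dark spring wire, lying flat on the hub face; see clip_ring. Origin at the ring's centre on its underside; same axes.
- pick: The pick itself, described under pick_grip; same origin and axes.
Mind the look-alikes: they are no part of the job. What is shaped like the part that bears rest_seat but black or orange is not meant.

How it is judged:
By the outcome, as a careful person would: the job done as asked, in the order asked, and still so for the second after the job is handed in, with the robot touching nothing.
It also fails if it takes over 72 s, if anything falls off the work surface, if the arm or the gripper's body presses on something with over 40 N, if the wrist force passes 120 N, or if a joint passes its speed limit or range.

ROBOT

A 6-joint arm with a two-finger parallel gripper is mounted at the origin on a cart in front of the work surface, level with it; the furniture and walls round the work are solid. World frame = base frame: x ahead of the robot, y to its left, z up, the work surface at z = 0. Lengths are in m, angles in rad, forces in N, time in s.
With the tool pointing down it reaches from about 0.225 to 0.875 m from the base axis. Payload 3.4 kg.
Tool frame: the origin (TCP) lies at the very end of the fingers, on their centre line; the grasp point (between the pads) lies 19 mm behind it; z points along the fingers, y is the line along which they close (so a half turn about z gives the same grasp; the last joint's range is limited). The gripper opens to 85 mm and grips with 20 to 120 N. Pads are 22 mm wide; open, the fingers measure 114 mm over their backs; the gripper's body (76 mm by 85 mm) begins 54 mm behind the grasp point. The pads swing forward as they close: fully open they stand 13 mm farther back than shut.
Start: joints at [-1.419, 0.276, 1.505, -0, 1.361, -0.121], TCP at [0.155, -0.554, 0.231] pointing down, gripper open.
Joint ranges: [-2.89, 2.89], [-0.75, 2.08], [0.22, 2.7], [-1.18, 4.32], [0.11, 2.71], [-2.7, 2.7]. Speed limits (rad/s): [2.57, 2.57, 3.14, 3.14, 3.14, 3.14].

INTERFACE

Orientations are given as a rotation vector (axis times angle).
In Python, from cell import r gives the robot as it stands. The module is installed in compiled form; this text tells all that it offers.
- The arm moves only by the tool send_rows, never from a script. Its argument "moves" is a list of rows, each an object of numbers: "ax", "ay", "az": the turn, a rotation vector about the tool's x, y, z in degrees; "dx", "dy", "dz": the shift along the tool's x, y, z in mm; "fingers": the finger opening in mm, from 0 to 85.4. A call has 1 to 5 rows; each row is the pose to reach, as a shift and turn from the pose commanded when the call began, along the tool's axes at that moment; what a row does not reach only later rows make up. A row lasts 1/10 s, in which the tool goes at most 50 mm and 8.59 degrees, less where a joint would pass 70% of its speed; a pose out of reach is approached as far as the arm can. A call with a gripper value outside its range is refused whole. The fingers move at their own pace and stop on an object; the grip force is fixed at half the most. Time passes only in rows, so rows that repeat a pose let the fingers close. It gives the time, the measured TCP pose, the force, the opening and the grip force at its end, in the units of the state.
- r.get_obs(): the state, without advancing time (a new reading comes with each control period).
- r.snapshot(name): name is "scene" or "top"; returns the picture (384x512x3 uint8, blue, green, red); there is no depth.
- r.camera_info(name): a dict with "fx", "fy", "cx", "cy" (pixels), "R" (3x3) and "t" (3): a world point X has camera coordinates R X + t. Camera axes: x right, y down, z forward; pixel columns grow to the right and rows downward; lengths in m; the calibration is good to about 2 mm. A picture is of the moment at which its call begins. camera_info takes no time and is no camera call.
- r.finish_job(): hands the job in; it is judged then, once.
Trained networks look in the newest picture that a camera, given by its name, has taken for a name from the list of things; names that differ only in an ending like _2 or _b are one class to them, and where a whole thing is asked for, a point or a joint stands for the part that bears it (a point fixed in the world has none). Each returns a list of dicts, best first, with "p" (0 to 1); they miss things now and then, are a little off and sometimes report something else, mostly with a low value. They report only what shows in the picture. A call takes as long as a camera call. They do not tell look-alikes from the thing itself.
- r.regions_of(camera, target): "region" (384x512 bool, what is visible of it) and "box" ([left, top, right, bottom] in pixels, round what is visible of it).
The state is a dict: "time_s": time; "qpos": joint angles; "joint_velocities": joint speeds; "effort": joint torques, N m; "tool_pos": TCP position; "ee_rot": TCP orientation; "contact_force": force on the tool from outside, world axes, zero at the start; "wrist_torque": the same for the moment, N m; "opening": finger opening in m; "gripper_force": force on a finger pad.
Only numpy, scipy, OpenCV 4.12 (cv2) and the standard library are available. Lean on these libraries where they do the work, as an engineer would, in place of code of your own. Each camera call takes 0.05 s, during which the arm holds its last target. There are 200 camera calls.

## Working session

There is one attempt and no reset: what is moved stays moved. The work goes in short steps, Python scripts to look and compute and a tool call to move; the robot and the scene stay as the last step left them, time stands still between calls to the robot, and variables do not carry over. Pictures are saved under pics/ and viewed, at most 10 in all, crops included, and the job is handed in when it is done.

Besides the shell and the picture viewer there is one more tool, called after "Emit:" in YAML: its name, and indented under it one key for each argument. send_rows: Moves the arm, as the interface text tells. Its arguments: {"type":"object","properties":{"moves":{"type":"array"}},"required":["moves"]}

```bash
mkdir -p pics; ls
python3 - <<'E'
from cell import r
import cv2, numpy as np
np.set_printoptions(precision=4,suppress=True)
o=r.get_obs()
for k in o: print(k,np.array(o[k]))
for c in ("scene","top"):
    im=r.snapshot(c); cv2.imwrite(f"pics/{c}0.png",im)
    i=r.camera_info(c); print(c,i)
    for n in ("pick","clip","wheel","rest_seat","pick_grip","hook_bend","clip_eye","axle","clip_ring"):
        try:
            for d in r.regions_of(c,n)[:3]:
                ys,xs=np.nonzero(d["region"]); print(c,n,round(d["p"],2),np.array(d["box"]),xs.mean().round(1),ys.mean().round(1),len(xs))
        except Exception as e: print(n,e)
print(r.get_obs()["time_s"])
E
```

```text
pics
time_s 0.0
qpos [-1.419   0.2766  1.5061  0.      1.3607 -0.121 ]
joint_velocities [-0.0012  0.0006  0.     -0.0018  0.0002  0.0008]
effort [  0.0006 -41.6771 -24.5805   0.       0.0109   0.    ]
tool_pos [ 0.1548 -0.5532  0.2305]
ee_rot [-3.1106 -0.4269  0.    ]
contact_force [-0.2314 -0.5396 -0.2164]
wrist_torque [-0.0446  0.0166  0.0469]
gripper_force 0.0
opening 0.0852046475176737
scene {'fx': 397.20595993938986, 'fy': 397.20595993938986, 'cx': 252.0911335311388, 'cy': 188.33882807880104, 'R': array([[-0.7852, -0.6192, -0.0045],
       [-0.2924,  0.3771, -0.8788],
       [ 0.5459, -0.6888, -0.4771]]), 't': array([0.4738, 0.1628, 1.2373])}
scene pick 0.42 [215.8 203.1 242.6 218.9] 231.4 211.7 115
scene wheel 0.58 [270.6 154.  297.3 174.2] 284.6 164.7 556
scene rest_seat 0.89 [221.8 213.6 250.  229.6] 234.3 221.3 260
scene rest_seat 0.84 [160.  275.3 184.9 315.8] 173.5 296.1 703
scene rest_seat 0.74 [132.9 251.1 162.6 284.2] 146.2 266.6 562
scene pick_grip 0.69 [215.4 204.6 244.1 221.7] 228.6 210.4 168
scene axle 0.87 [267.4 155.  301.4 177. ] 284.5 164.4 571
top {'fx': 384.2400414671297, 'fy': 384.2400414671297, 'cx': 258.3180360399451, 'cy': 191.201051686277, 'R': array([[ 0.0042, -0.9999, -0.0142],
       [-0.9843, -0.0016, -0.1764],
       [ 0.1764,  0.0147, -0.9842]]), 't': array([0.1092, 0.5166, 1.4059])}
top wheel 0.75 [320.3 158.3 358.9 193.3] 340.4 174.5 1002
top wheel 0.22 [174.4 185.4 198.1 214.1] 185.0 200.0 271
top rest_seat 0.74 [114.2 216.7 138.7 243.8] 126.8 229.7 328
top rest_seat 0.71 [127.6 176.1 149.7 207.7] 137.4 192.0 325
top rest_seat 0.65 [214.3 190.  233.8 211.6] 223.0 201.8 234
top axle 0.96 [325.  160.  358.1 193.2] 340.6 174.7 955
top clip_ring 0.53 [218.3 180.9 226.5 214.1] 222.6 197.1 105
top clip_ring 0.2 [323.2 159.9 356.4 192.7] 340.4 175.2 1048
top clip_ring 0.17 [348.4 226.5 368.4 237.7] 357.0 230.9 121
1.0
```

Run:
```python
import cv2, numpy as np
t=cv2.imread("pics/top0.png"); s=cv2.imread("pics/scene0.png")
z=lambda i,x0,y0,x1,y1,w,h: cv2.resize(i[y0:y1,x0:x1],(w,h),interpolation=cv2.INTER_CUBIC)
cv2.imwrite("pics/mix1.png",np.vstack([np.hstack([z(t,100,120,400,270,800,400)[:300*4//3//1,:]])[:400], np.hstack([z(t,200,170,270,220,400,200*1)[:200],z(t,310,150,370,200,400,200)[:200]])]))
```

```text
(no output)
```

View pics/mix1.png

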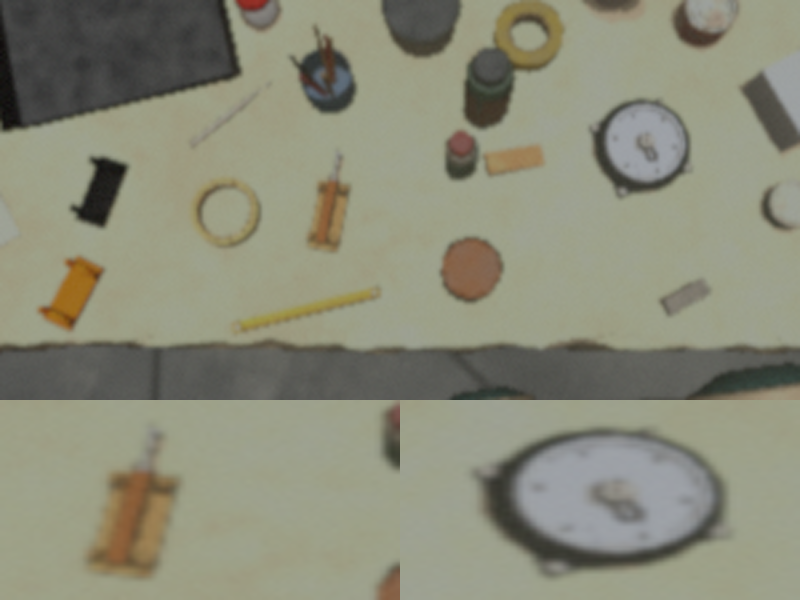

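View pics/scene0.png

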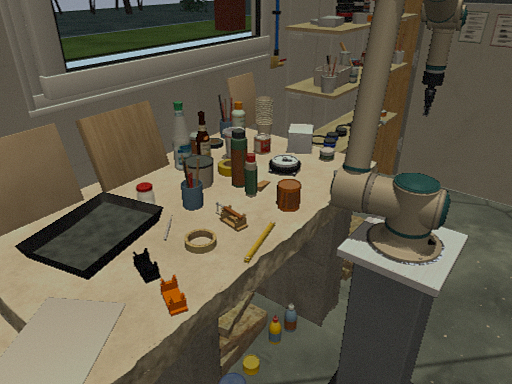

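```bash
cat > h.py <<'E'
from cell import r
import cv2, numpy as np
np.set_printoptions(precision=4,suppress=True)
def pix2w(c,u,v,z):
    i=r.camera_info(c); d=i["R"].T@np.array([(u-i["cx"])/i["fx"],(v-i["cy"])/i["fy"],1.]); o=-i["R"].T@i["t"]
    return (o+d*(z-o[2])/d[2])
def w2pix(c,X):
    i=r.camera_info(c); p=i["R"]@np.asarray(X)+i["t"]; return np.array([p[0]/p[2]*i["fx"]+i["cx"],p[1]/p[2]*i["fy"]+i["cy"]])
def rect(c,img,x,y,z,half=0.07,n=400):
    # patch: up = +x, right = -y
    w=[(x+half,y+half),(x+half,y-half),(x-half,y-half),(x-half,y+half)]
    src=np.float32([w2pix(c,(a,b,z)) for a,b in w]); dst=np.float32([(0,0),(n,0),(n,n),(0,n)])
    return cv2.warpPerspective(img,cv2.getPerspectiveTransform(src,dst),(n,n),flags=cv2.INTER_CUBIC)
E
python3 - <<'E'
from h import *
hub=pix2w("top",340.6,174.7,.046); pk=pix2w("top",223,201,.047); print(hub,pk)
out=[]
for c in ("top","scene"):
    m=cv2.imread(f"pics/{c}0.png")
    a=[]
    for p,z in ((hub,.044),(pk,.047)):
        q=rect(c,m,p[0],p[1],z,.07,300); a.append(q)
    out.append(np.hstack(a))
    # ellipse fit of bright hub
    u,v=w2pix(c,(hub[0],hub[1],.046)); g=cv2.cvtColor(m,cv2.COLOR_BGR2HSV)
    k=8
    s=cv2.resize(m,None,fx=k,fy=k,interpolation=cv2.INTER_CUBIC); 
    x0,y0=int(u-35),int(v-30); s=s[y0*k:(y0+60)*k,x0*k:(x0+70)*k]
    hh=s.max(2).astype(int)-s.min(2); gray=s.min(2)
    for th in (110,125,140):
        b=((gray>th)&(hh<30)).astype(np.uint8); b=cv2.morphologyEx(b,cv2.MORPH_OPEN,np.ones((9,9)))
        cs,_=cv2.findContours(b,cv2.RETR_EXTERNAL,cv2.CHAIN_APPROX_NONE); cc=max(cs,key=cv2.contourArea)
        e=cv2.fitEllipse(cv2.convexHull(cc)); uu=(e[0][0]+.5)/k-.5+x0; vv=(e[0][1]+.5)/k-.5+y0
        print(c,th,e,uu,vv,pix2w(c,uu,vv,.046))
cv2.imwrite("pics/rect1.png",np.vstack(out))
E
```

```text
[ 0.5806 -0.2017  0.046 ] [0.4785 0.2436 0.047 ]
top 110 ((281.4834289550781, 241.48580932617188), (702.2987060546875, 758.975830078125), 87.14470672607422) 339.74792861938477 173.74822616577148 [ 0.5843 -0.1986  0.046 ]
top 125 ((282.63641357421875, 242.6427001953125), (700.5493774414062, 757.4959106445312), 85.4830093383789) 339.89205169677734 173.89283752441406 [ 0.5837 -0.1991  0.046 ]
top 140 ((114.37510681152344, 265.7539978027344), (266.96759033203125, 595.5), 7.929325103759766) 318.85938835144043 176.7817497253418 [ 0.5724 -0.1191  0.046 ]
scene 110 ((281.3407897949219, 245.65638732910156), (88.69881439208984, 211.65443420410156), 92.24945068359375) 284.73009872436523 159.2695484161377 [ 0.5833 -0.1963  0.046 ]
scene 125 ((277.3269348144531, 250.28746032714844), (74.64653778076172, 203.9794158935547), 93.66478729248047) 284.22836685180664 159.84843254089355 [ 0.5817 -0.1901  0.046 ]
scene 140 ((279.70263671875, 250.97386169433594), (71.43685150146484, 194.84457397460938), 92.21408081054688) 284.52532958984375 159.934232711792 [ 0.5802 -0.1901  0.046 ]
```

View pics/rect1.png

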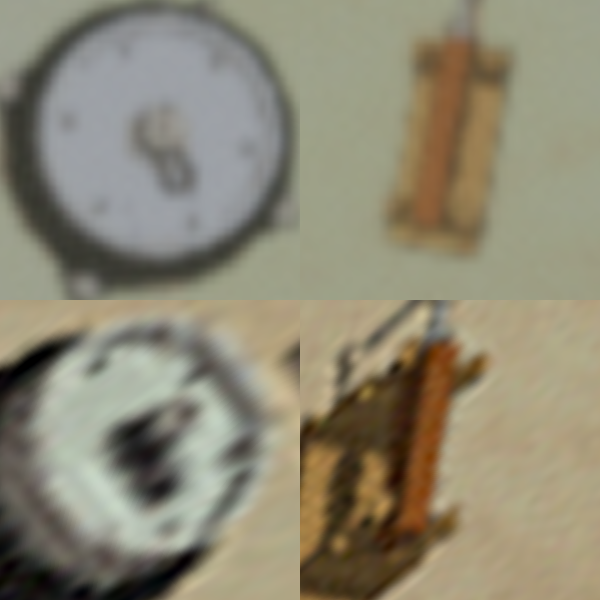

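Run:
```python
from h import *
m=cv2.imread("pics/top0.png")
H=(.587,-.2064); P=(.4785,.2436)
# hub: bluish vs table
for dz in (.046,):
    q=rect("top",m,*H,dz,.08,640).astype(int); d=q[...,0]-q[...,2]; print("b-r",d[320,320],d[320,420],d[20,320],d[320,20])
    L=q.sum(2)
    for th in (300,340,380):
        b=((d>-6)&(L>th)).astype(np.uint8); b=cv2.morphologyEx(b,cv2.MORPH_OPEN,np.ones((15,15)))
        cs,_=cv2.findContours(b,cv2.RETR_EXTERNAL,cv2.CHAIN_APPROX_NONE); cc=max(cs,key=cv2.contourArea); e=cv2.fitEllipse(cv2.convexHull(cc))
        print(th,"hub",H[0]-(e[0][1]-320)/4e3,H[1]-(e[0][0]-320)/4e3,np.array(e[1])/4)
q=rect("top",m,*H,.044,.04,480); cv2.imwrite("pics/a.png",q); 
hh=cv2.cvtColor(rect("top",m,*P,.046,.07,560),cv2.COLOR_BGR2HSV); bb=rect("top",m,*P,.046,.07,560).astype(int)
rr=bb[...,2]-bb[...,0]; ratio=bb[...,2]/np.maximum(bb[...,1],1); print("ratio",np.percentile(ratio,[50,90,95,98]))
for th in (1.3,1.4,1.5):
    b=(ratio>th).astype(np.uint8); n,l,s,c=cv2.connectedComponentsWithStats(b); k=1+np.argmax(s[1:,4]); ys,xs=np.nonzero(l==k)
    e=cv2.minAreaRect(np.column_stack([xs,ys]).astype(np.float32)); C=np.cov(xs,ys); w,V=np.linalg.eigh(C); v=V[:,1]
    f=lambda x,y:(P[0]-(y-280)/4e3,P[1]-(x-280)/4e3)
    print(th,"rect",f(*e[0]),np.array(e[1])/4,e[2],"cen",f(xs.mean(),ys.mean()),"yaw",np.degrees(np.arctan2(-v[0]*np.sign(-v[1]),abs(v[1]))))
z=rect("top",m,*P,.046,.07,480); cv2.imwrite("pics/ab.png",np.hstack([q,z])[:,:800])
```

```text
b-r -10 10 -18 -18
300 hub 0.5883658981323242 -0.20610442962646483 [114.5917 116.7089]
340 hub 0.5880548095703124 -0.20602543487548827 [112.3705 113.5115]
380 hub 0.587883659362793 -0.20585452117919922 [110.0637 110.394 ]
ratio [0.9875 1.224  1.3678 1.4574]
1.3 rect (0.4863184356689453, 0.24856080017089846) [17.7876 88.8248] 10.54388427734375 cen (np.float64(0.48680283705140637), np.float64(0.247526527643065)) yaw -10.030531284830767
1.4 rect (0.48639407730102535, 0.24801284942626955) [12.119  84.4793] 10.363690376281738 cen (np.float64(0.48662976071401093), np.float64(0.24742047780256984)) yaw -10.078972124669829
1.5 rect (0.45375, 0.2521) [0.5 0. ] -90.0 cen (np.float64(0.45375), np.float64(0.2521)) yaw 0.0
```

View pics/ab.png

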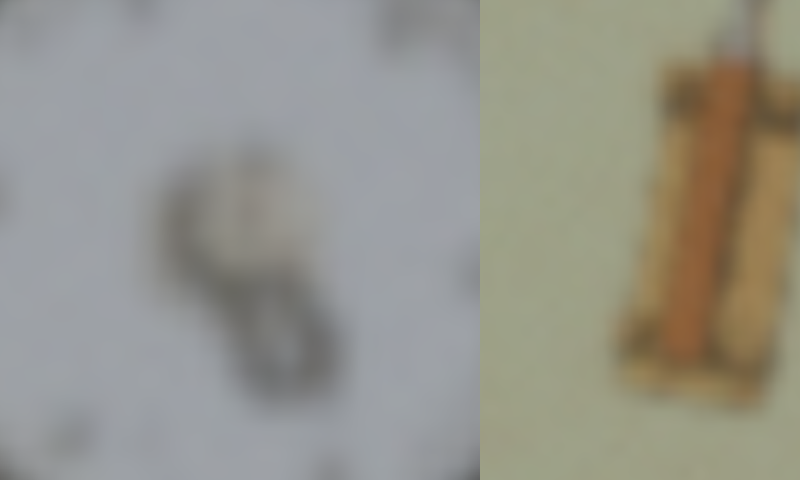

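Run:
```python
from h import *
m=cv2.imread("pics/top0.png"); H=(.588,-.206)
q=cv2.cvtColor(rect("top",m,*H,.043,.04,480),cv2.COLOR_BGR2GRAY).astype(float)
Y,X=np.mgrid[:480,:480]; ex=-(Y-239.5)/6; ey=-(X-239.5)/6
base=np.median(q); D=np.clip(base-q,0,None)
for r0,r1 in ((14,18),(18,22),(22,26),(26,30),(30,33)):
    R=np.hypot(ex,ey); A=np.degrees(np.arctan2(-ey,-ex)); k=(R>r0)&(R<r1)&(abs(A-25)<45)
    w=D[k]; print(r0,r1,"mean ang",(w*A[k]).sum()/w.sum(), "dark",w.mean())
# template fit
def model(a,ox,oy,pk):
    c,s=np.cos(a),np.sin(a); x=(ex-ox)*c+(ey-oy)*s; y=-(ex-ox)*s+(ey-oy)*c; x=-x
    M=np.zeros_like(x); M[(x>15)&(x<30.5)&(abs(y)<8.5)]=1; M[(x>15)&(x<26.5)&(abs(y)<4.5)]=pk; 
    return cv2.GaussianBlur(M,(0,0),10)
best=[]
for pk in (0,.3,.6):
  for a in np.radians(np.arange(5,45,2.)):
    for ox in np.arange(-3,3.1,1.):
      for oy in np.arange(-3,3.1,1.):
        c,s=np.cos(a),np.sin(a); x=-((ex)*c+(ey)*s); y=-(ex)*s+(ey)*c; k=(x>15)&(x<36)&(abs(y)<14)
        best.append((np.corrcoef(model(a,ox,oy,pk)[k],D[k])[0,1],np.degrees(a),ox,oy,pk))
best.sort(reverse=True)
for b in best[:8]: print(np.array(b), "eye", H[0]*1e3+b[2]-21*np.cos(np.radians(b[1])), H[1]*1e3+b[3]-21*np.sin(np.radians(b[1])))
for n in ("masking_tape","wax_tin","folding_rule","rubbing_stone"):
    for d in r.regions_of("top",n)[:1]:
        ys,xs=np.nonzero(d["region"]); print(n,d["p"],pix2w("top",xs.mean(),ys.mean(),.02))
```

```text
14 18 mean ang 23.13503699328675 dark 33.43814004982009
18 22 mean ang 23.966610922410197 dark 26.82859033752482
22 26 mean ang 24.182179304924503 dark 23.535826118990606
26 30 mean ang 24.05091554976057 dark 14.268689742373953
30 33 mean ang 24.526648746508926 dark 4.921234798877456
[ 0.9664 13.      3.     -3.      0.6   ] eye 570.5382286395101 -213.72397214122117
[ 0.9626 19.      2.     -1.      0.6   ] eye 570.1441099124144 -213.8369312436003
[ 0.9624 21.      2.      0.      0.6   ] eye 570.3948110435588 -213.5257269404513
[ 0.9622 15.      3.     -2.      0.6   ] eye 570.7155576479296 -213.43519994715294
[ 0.9601 17.      3.     -2.      0.6   ] eye 570.9176001247763 -214.13980579917748
[ 0.9596 27.      1.      2.      0.6   ] eye 570.2888629920443 -213.53380049453048
[ 0.9594 17.      2.     -2.      0.6   ] eye 569.9176001247763 -214.13980579917748
[ 0.9593 19.      3.     -1.      0.6   ] eye 571.1441099124144 -213.8369312436003
masking_tape 0.69 [0.4837 0.244  0.02  ]
wax_tin 0.56 [ 0.4996 -0.4155  0.02  ]
folding_rule 0.71 [0.3581 0.237  0.02  ]
rubbing_stone 0.62 [ 0.3702 -0.2623  0.02  ]
```

Emit:
send_rows:
  moves:
    - {"dx":31,"dy":-39,"dz":-4}
    - {"dx":62,"dy":-78,"dz":-8}
    - {"dx":92,"dy":-118,"dz":-12}
    - {"dx":123,"dy":-157,"dz":-16}
    - {"dx":154,"dy":-196,"dz":-20}

```text
invalid input
```

Emit:
send_rows:
  moves:
    - {"dx":31,"dy":-39}
    - {"dx":62,"dy":-78}
    - {"dx":92,"dy":-118}
    - {"dx":123,"dy":-157}
    - {"dx":154,"dy":-196}

```text
invalid input
```

Emit:
send_rows:
  moves:
    - {"dx":31,"dy":-39,"az":5}
    - {"dx":62,"dy":-78,"az":10}
    - {"dx":92,"dy":-118,"az":15}
    - {"dx":123,"dy":-157,"az":20}
    - {"dx":154,"dy":-196,"az":25.6}

```text
invalid input
```

Emit:
send_rows:
  moves:
    - {"ax":0,"ay":0,"az":0,"dx":31,"dy":-39,"dz":-4,"fingers":85}
    - {"ax":0,"ay":0,"az":0,"dx":62,"dy":-78,"dz":-8,"fingers":85}
    - {"ax":0,"ay":0,"az":0,"dx":92,"dy":-118,"dz":-12,"fingers":85}
    - {"ax":0,"ay":0,"az":0,"dx":123,"dy":-157,"dz":-16,"fingers":85}
    - {"ax":0,"ay":0,"az":0,"dx":154,"dy":-196,"dz":-20,"fingers":85}

```text
time_s: 1.7
tool_pos: [0.2507, -0.3218, 0.2515]
ee_rot: [3.112, 0.426, 0.001]
contact_force: [1.1, -0.2, 1.3]
opening: 0.085
gripper_force: 0.0
```

Emit:
send_rows:
  moves:
    - {"ax":0,"ay":0,"az":0,"dx":31,"dy":-39,"dz":0,"fingers":85}
    - {"ax":0,"ay":0,"az":0,"dx":62,"dy":-78,"dz":0,"fingers":85}
    - {"ax":0,"ay":0,"az":0,"dx":92,"dy":-118,"dz":0,"fingers":85}
    - {"ax":0,"ay":0,"az":0,"dx":123,"dy":-157,"dz":0,"fingers":85}
    - {"ax":0,"ay":0,"az":0,"dx":154,"dy":-196,"dz":0,"fingers":85}

```text
time_s: 2.2
tool_pos: [0.3462, -0.0915, 0.2517]
ee_rot: [3.111, 0.426, 0.002]
contact_force: [0.8, 0.3, -0.4]
opening: 0.0852
gripper_force: 0.0
```

Emit:
send_rows:
  moves:
    - {"ax":0,"ay":0,"az":5,"dx":31,"dy":-39,"dz":0,"fingers":85}
    - {"ax":0,"ay":0,"az":10,"dx":62,"dy":-78,"dz":0,"fingers":85}
    - {"ax":0,"ay":0,"az":15,"dx":92,"dy":-118,"dz":0,"fingers":85}
    - {"ax":0,"ay":0,"az":20,"dx":123,"dy":-157,"dz":0,"fingers":85}
    - {"ax":0,"ay":0,"az":25.6,"dx":154,"dy":-196,"dz":0,"fingers":85}

```text
time_s: 2.7
tool_pos: [0.441, 0.1372, 0.2516]
ee_rot: [3.129, -0.278, 0.002]
contact_force: [1.4, -2.2, 0.0]
opening: 0.0847
gripper_force: 0.0
```

```bash
cat >> h.py <<'E'
from scipy.spatial.transform import Rotation as Ro
def go(p,yaw):
    o=r.get_obs(); R=Ro.from_rotvec(o["ee_rot"]); d=R.inv().apply(np.array(p)-o["tool_pos"])*1e3
    y=np.radians(yaw); T=Ro.from_matrix(np.array([[np.cos(y),np.sin(y),0],[np.sin(y),-np.cos(y),0],[0,0,-1]]))
    print("d",d.round(1),"a",(R.inv()*T).as_rotvec(degrees=True).round(2),"t",o["time_s"],"pos",np.array(o["tool_pos"]).round(4),"F",np.array(o["contact_force"]).round(2),"op",o["opening"],"q6",o["qpos"][5])
E
python3 -c "
from h import *
go((.487,.2485,.12),-10)"
```

```text
d [  25.5 -117.7  131.6] a [ 0.01 -0.07 -0.15] t 2.7 pos [0.441  0.1372 0.2516] F [ 1.44 -2.23  0.04] op 0.08465128277516173 q6 1.8992302726415125
```

Emit:
send_rows:
  moves:
    - {"ax":0,"ay":0,"az":0,"dx":8,"dy":-38,"dz":25,"fingers":85}
    - {"ax":0,"ay":0,"az":0,"dx":17,"dy":-78,"dz":55,"fingers":85}
    - {"ax":0,"ay":0,"az":0,"dx":25,"dy":-117.7,"dz":80,"fingers":85}
    - {"ax":0,"ay":0,"az":0,"dx":25.5,"dy":-117.7,"dz":120,"fingers":70}
    - {"ax":0,"ay":0,"az":0,"dx":25.5,"dy":-117.7,"dz":150,"fingers":60}

```text
time_s: 3.2
tool_pos: [0.4857, 0.2477, 0.099]
ee_rot: [3.129, -0.269, -0.002]
contact_force: [-0.0, -0.3, -0.4]
opening: 0.0603
gripper_force: 0.0
```

```bash
python3 -c "
from h import *
go((.487,.2485,.021),-10)
m=r.snapshot('scene'); m2=r.snapshot('top'); p=w2pix('scene',(.487,.2485,.047)).astype(int)
a=m[p[1]-50:p[1]+40,p[0]-60:p[0]+60]; p=w2pix('top',(.487,.2485,.047)).astype(int); b=m2[p[1]-45:p[1]+45,p[0]-60:p[0]+60]
cv2.imwrite('pics/b1.png',np.hstack([cv2.resize(a,(400,300),interpolation=2),cv2.resize(b,(400,300),interpolation=2)]))
go((.487,.2485,.021),-10)
"
```

```text
d [ 1.2 -1.1 78. ] a [0.05 0.07 0.16] t 3.2 pos [0.4857 0.2477 0.099 ] F [-0.02 -0.32 -0.38] op 0.060306611610612 q6 2.086603931093203
d [ 4.4 -3.9 76.1] a [0.29 0.49 0.08] t 3.3 pos [0.4827 0.2457 0.0971] F [-0.96 -0.44 -0.41] op 0.060087729647737474 q6 2.0865071690005195
```

View pics/b1.png

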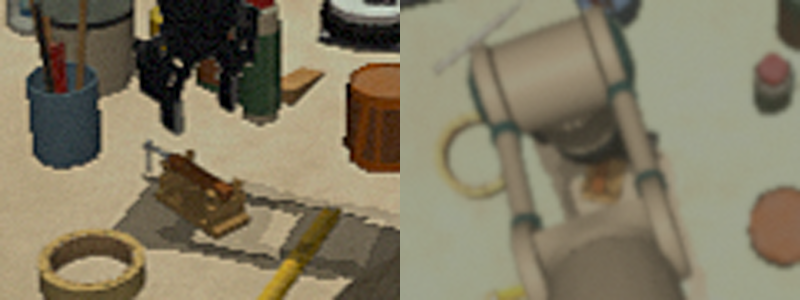

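Emit:
send_rows:
  moves:
    - {"ax":0,"ay":0,"az":0,"dx":0,"dy":0,"dz":25,"fingers":60}
    - {"ax":0,"ay":0,"az":0,"dx":0,"dy":0,"dz":50,"fingers":60}
    - {"ax":0,"ay":0,"az":0,"dx":0,"dy":0,"dz":70,"fingers":60}
    - {"ax":0,"ay":0,"az":0,"dx":0,"dy":0,"dz":80,"fingers":60}
    - {"ax":0,"ay":0,"az":0,"dx":0,"dy":0,"dz":80,"fingers":60}

```text
time_s: 3.8
tool_pos: [0.4862, 0.2463, 0.0214]
ee_rot: [3.129, -0.274, -0.001]
contact_force: [-0.2, -0.3, 1.3]
opening: 0.0596
gripper_force: 0.0
```

```bash
python3 -c "
from h import *
go((.487,.2485,.021),-10)"
```

```text
d [ 0.4 -2.3  0.4] a [0.02 0.02 0.01] t 3.8 pos [0.4862 0.2463 0.0214] F [-0.23 -0.29  1.35] op 0.05961784924112248 q6 2.0865356934529125
```

Emit:
send_rows:
  moves:
    - {"ax":0,"ay":0,"az":0,"dx":0,"dy":0,"dz":0,"fingers":40}
    - {"ax":0,"ay":0,"az":0,"dx":0,"dy":0,"dz":0,"fingers":30}
    - {"ax":0,"ay":0,"az":0,"dx":0,"dy":0,"dz":0,"fingers":22}
    - {"ax":0,"ay":0,"az":0,"dx":0,"dy":0,"dz":0,"fingers":19}
    - {"ax":0,"ay":0,"az":0,"dx":0,"dy":0,"dz":0,"fingers":17}

```text
time_s: 4.3
tool_pos: [0.4867, 0.247, 0.0219]
ee_rot: [-3.129, 0.273, -0.002]
contact_force: [1.3, 2.4, 1.3]
opening: 0.0172
gripper_force: 0.8
```

Emit:
send_rows:
  moves:
    - {"ax":0,"ay":0,"az":0,"dx":0,"dy":0,"dz":0,"fingers":17}

```text
time_s: 4.4
tool_pos: [0.4867, 0.247, 0.0217]
ee_rot: [-3.129, 0.273, -0.002]
contact_force: [2.0, 2.5, 1.8]
opening: 0.0176
gripper_force: 1.0
```

Emit:
send_rows:
  moves:
    - {"ax":0,"ay":0,"az":0,"dx":0,"dy":-1.2,"dz":0,"fingers":17}
    - {"ax":0,"ay":0,"az":0,"dx":0,"dy":-1.2,"dz":0,"fingers":15}
    - {"ax":0,"ay":0,"az":0,"dx":0,"dy":-1.2,"dz":0,"fingers":13}

```text
time_s: 4.7
tool_pos: [0.4865, 0.2484, 0.0214]
ee_rot: [-3.128, 0.274, -0.001]
contact_force: [0.8, 3.7, 1.1]
opening: 0.0134
gripper_force: 25.4
```

Emit:
send_rows:
  moves:
    - {"ax":0,"ay":0,"az":0,"dx":0,"dy":0,"dz":0,"fingers":8}
    - {"ax":0,"ay":0,"az":0,"dx":0,"dy":0,"dz":0,"fingers":8}
    - {"ax":0,"ay":0,"az":0,"dx":0,"dy":0,"dz":0,"fingers":8}

```text
time_s: 5.0
tool_pos: [0.4865, 0.2484, 0.0215]
ee_rot: [-3.128, 0.273, -0.001]
contact_force: [-0.8, 6.2, 1.6]
opening: 0.0126
gripper_force: 58.9
```

Emit:
send_rows:
  moves:
    - {"ax":0,"ay":0,"az":0,"dx":0,"dy":0,"dz":-5,"fingers":8}
    - {"ax":0,"ay":0,"az":0,"dx":0,"dy":0,"dz":-20,"fingers":8}
    - {"ax":0,"ay":0,"az":0,"dx":0,"dy":0,"dz":-60,"fingers":8}
    - {"ax":0,"ay":0,"az":0,"dx":0,"dy":0,"dz":-105,"fingers":8}
    - {"ax":0,"ay":0,"az":0,"dx":0,"dy":0,"dz":-155,"fingers":8}

```text
time_s: 5.5
tool_pos: [0.4848, 0.2459, 0.1764]
ee_rot: [3.126, -0.272, -0.006]
contact_force: [0.8, 0.3, -1.1]
opening: 0.0128
gripper_force: 59.1
```

Emit:
send_rows:
  moves:
    - {"ax":0,"ay":0,"az":0,"dx":0,"dy":0,"dz":-40,"fingers":8}
    - {"ax":0,"ay":0,"az":0,"dx":0,"dy":0,"dz":-60,"fingers":8}
    - {"ax":0,"ay":0,"az":0,"dx":0,"dy":0,"dz":-60,"fingers":8}

```text
time_s: 5.8
tool_pos: [0.4877, 0.2472, 0.2393]
ee_rot: [-3.129, 0.273, -0.009]
contact_force: [0.0, -0.0, -1.5]
opening: 0.0129
gripper_force: 59.2
```

```bash
python3 -c "
from h import *
y=np.radians(23.5); e=np.array([.5697,-.214]); t=e-.085*np.array([np.cos(y),np.sin(y)]); print(t)
go((*t,.235),23.5)
"
```

```text
[ 0.4917 -0.2479]
d [ 89.7 486.9   4.3] a [  0.04  -0.34 -33.47] t 5.8 pos [0.4877 0.2472 0.2393] F [ 0.05 -0.   -1.53] op 0.012896416964106396 q6 2.08841806747998
```

Emit:
send_rows:
  moves:
    - {"ax":0,"ay":0,"az":0,"dx":-10,"dy":40,"dz":0,"fingers":8}
    - {"ax":0,"ay":0,"az":0,"dx":-17,"dy":88,"dz":0,"fingers":8}
    - {"ax":0,"ay":0,"az":0,"dx":-21,"dy":138,"dz":0,"fingers":8}
    - {"ax":0,"ay":0,"az":0,"dx":-23,"dy":187,"dz":0,"fingers":8}
    - {"ax":0,"ay":0,"az":0,"dx":-23,"dy":236,"dz":0,"fingers":8}

```text
time_s: 6.3
tool_pos: [0.4199, 0.0173, 0.234]
ee_rot: [3.128, -0.271, -0.008]
contact_force: [0.9, -1.1, -0.6]
opening: 0.0131
gripper_force: 59.1
```

Emit:
send_rows:
  moves:
    - {"ax":0,"ay":0,"az":-6,"dx":10,"dy":45,"dz":0,"fingers":8}
    - {"ax":0,"ay":0,"az":-12,"dx":30,"dy":90,"dz":0,"fingers":8}
    - {"ax":0,"ay":0,"az":-19,"dx":55,"dy":133,"dz":0,"fingers":8}
    - {"ax":0,"ay":0,"az":-26,"dx":80,"dy":175,"dz":0,"fingers":8}
    - {"ax":0,"ay":0,"az":-33.5,"dx":100,"dy":215,"dz":0,"fingers":8}

```text
time_s: 6.8
tool_pos: [0.4828, -0.2121, 0.2337]
ee_rot: [-3.072, -0.647, 0.006]
contact_force: [-0.2, 0.7, -0.6]
opening: 0.013
gripper_force: 59.1
```

```bash
python3 -c "
from h import *
go((.4917,-.2479,.12),23.5)
"
```

```text
d [ -5.9  36.7 113.6] a [-0.17  0.21  0.27] t 6.8 pos [ 0.4828 -0.2121  0.2337] F [-0.17  0.67 -0.61] op 0.012971610993087773 q6 0.6112047617595305
```

Emit:
send_rows:
  moves:
    - {"ax":0,"ay":0,"az":0,"dx":-5,"dy":15,"dz":30,"fingers":8}
    - {"ax":0,"ay":0,"az":0,"dx":-10,"dy":35,"dz":60,"fingers":8}
    - {"ax":0,"ay":0,"az":0,"dx":-15,"dy":53,"dz":100,"fingers":8}
    - {"ax":0,"ay":0,"az":0,"dx":-15,"dy":53,"dz":130,"fingers":8}
    - {"ax":0,"ay":0,"az":0,"dx":-15,"dy":53,"dz":144,"fingers":8}

```text
time_s: 7.3
tool_pos: [0.4871, -0.2631, 0.0865]
ee_rot: [-3.069, -0.638, 0.014]
contact_force: [-1.4, 1.1, 0.1]
opening: 0.0131
gripper_force: 59.2
```

Run:
```python
from h import *
o=r.get_obs()
for c in ("scene","top"):
    m=r.snapshot(c); cv2.imwrite(f"pics/{c}2.png",m)
o=r.get_obs(); R=Ro.from_rotvec(o["ee_rot"]).as_matrix(); hb=np.array(o["tool_pos"])+R@np.array([.085,0,-.019]); print("bend pred",hb,o["tool_pos"],o["contact_force"])
out=[]
for c in ("scene","top"):
    m=cv2.imread(f"pics/{c}2.png"); p=w2pix(c,(.575,-.21,.045)); print(c,"bend px",w2pix(c,hb),"tip20",w2pix(c,hb-[0,0,.02]),"tip34",w2pix(c,hb-[0,0,.034]))
    x0,y0=int(p[0])-25,int(p[1])-25; print("origin",x0,y0); out.append(cv2.resize(m[y0:y0+50,x0:x0+50],(400,400),interpolation=cv2.INTER_CUBIC))
cv2.imwrite("pics/c1.png",np.hstack(out)); go((.4917,-.2479,.09),23.5)
```

```text
bend pred [ 0.5657 -0.2289  0.1059] [ 0.4876 -0.2627  0.0875] [ 0.3433 -0.9456 -0.6363]
scene bend px [293.1594 144.6216] tip20 [292.9451 149.0712] tip34 [292.7966 152.1557]
origin 263 133
top bend px [351.4643 175.1136] tip20 [350.248  176.2932] tip34 [349.4165 177.0997]
origin 317 151
d [  9.7 -11.9  -2.5] a [-0.51  0.38  0.02] t 7.4 pos [ 0.4876 -0.2627  0.0875] F [ 0.34 -0.95 -0.64] op 0.01260319265644412 q6 0.5418813856298205
```

View pics/c1.png

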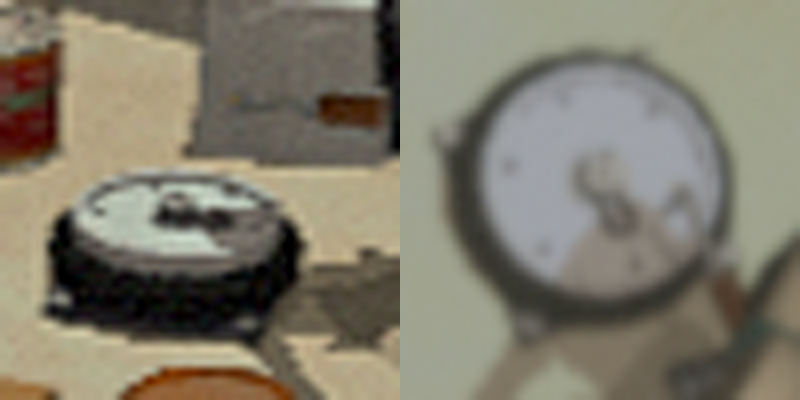

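Emit:
send_rows:
  moves:
    - {"ax":0,"ay":0,"az":0,"dx":0,"dy":4,"dz":8,"fingers":8}
    - {"ax":0,"ay":0,"az":0,"dx":0,"dy":4,"dz":16,"fingers":8}
    - {"ax":0,"ay":0,"az":0,"dx":0,"dy":4,"dz":24,"fingers":8}
    - {"ax":0,"ay":0,"az":0,"dx":0,"dy":4,"dz":29,"fingers":8}
    - {"ax":0,"ay":0,"az":0,"dx":0,"dy":4,"dz":29,"fingers":8}

```text
time_s: 7.9
tool_pos: [0.4926, -0.2676, 0.0627]
ee_rot: [-3.075, -0.641, 0.002]
contact_force: [-0.1, 0.5, -0.5]
opening: 0.013
gripper_force: 59.2
```

Emit:
send_rows:
  moves:
    - {"ax":0,"ay":0,"az":0,"dx":0,"dy":0,"dz":0,"fingers":8}
    - {"ax":0,"ay":0,"az":0,"dx":0,"dy":0,"dz":0,"fingers":8}
    - {"ax":0,"ay":0,"az":0,"dx":0,"dy":0,"dz":0,"fingers":8}
    - {"ax":0,"ay":0,"az":0,"dx":0,"dy":0,"dz":0,"fingers":8}

```text
time_s: 8.3
tool_pos: [0.4932, -0.2682, 0.0636]
ee_rot: [3.075, 0.64, 0.001]
contact_force: [-0.7, -0.3, -0.7]
opening: 0.013
gripper_force: 59.2
```

```bash
cat >> h.py <<'E'
def hook():
    o=r.get_obs(); R=Ro.from_rotvec(o["ee_rot"]).as_matrix(); hb=np.array(o["tool_pos"])+R@np.array([.085,0,-.019]); d=hb[:2]-[.588,-.206]; a=np.radians(23.5)
    print("bend",hb,"clipframe mm",1e3*(d@[np.cos(a),np.sin(a)]),1e3*(d@[-np.sin(a),np.cos(a)]),"xaxis yaw",np.degrees(np.arctan2(R[1,0],R[0,0])),"pitch",np.degrees(R[2,0]),"roll",np.degrees(R[2,1]),"F",np.array(o["contact_force"]),"M",np.array(o["wrist_torque"]),"tcp",np.array(o["tool_pos"]),o["time_s"])
E
python3 -c "
from h import *
hook()"
```

```text
bend [ 0.5711 -0.2342  0.0826] clipframe mm -26.728348132917706 -19.181886672984497 xaxis yaw 23.53087275145921 pitch 0.01665143063545128 roll 0.03420638996535466 F [-0.6766 -0.3116 -0.6839] M [-0.0282 -0.0031  0.0407] tcp [ 0.4932 -0.2682  0.0636] 8.3
```

Emit:
send_rows:
  moves:
    - {"ax":0,"ay":0,"az":0,"dx":0,"dy":0,"dz":3,"fingers":8}
    - {"ax":0,"ay":0,"az":0,"dx":0,"dy":0,"dz":6,"fingers":8}
    - {"ax":0,"ay":0,"az":0,"dx":0,"dy":0,"dz":7.5,"fingers":8}
    - {"ax":0,"ay":0,"az":0,"dx":0,"dy":0,"dz":7.5,"fingers":8}
    - {"ax":0,"ay":0,"az":0,"dx":0,"dy":0,"dz":7.5,"fingers":8}

```text
time_s: 8.8
tool_pos: [0.493, -0.2681, 0.0557]
ee_rot: [-3.076, -0.641, 0.0]
contact_force: [-0.2, 0.1, -0.9]
opening: 0.013
gripper_force: 59.2
```

Emit:
send_rows:
  moves:
    - {"ax":0,"ay":0,"az":0,"dx":0,"dy":0,"dz":0.5,"fingers":8}
    - {"ax":0,"ay":0,"az":0,"dx":0,"dy":0,"dz":1,"fingers":8}
    - {"ax":0,"ay":0,"az":0,"dx":0,"dy":0,"dz":1.5,"fingers":8}
    - {"ax":0,"ay":0,"az":0,"dx":0,"dy":0,"dz":1.5,"fingers":8}

```text
time_s: 9.2
tool_pos: [0.493, -0.2681, 0.0543]
ee_rot: [3.076, 0.641, -0.0]
contact_force: [-0.5, 0.6, -0.2]
opening: 0.0126
gripper_force: 59.2
```

Emit:
send_rows:
  moves:
    - {"ax":0,"ay":0,"az":0,"dx":0,"dy":0,"dz":0.7,"fingers":8}
    - {"ax":0,"ay":0,"az":0,"dx":0,"dy":0,"dz":1.4,"fingers":8}
    - {"ax":0,"ay":0,"az":0,"dx":0,"dy":0,"dz":2,"fingers":8}
    - {"ax":0,"ay":0,"az":0,"dx":0,"dy":0,"dz":2,"fingers":8}

```text
time_s: 9.6
tool_pos: [0.4931, -0.2681, 0.0524]
ee_rot: [3.075, 0.641, 0.0]
contact_force: [-0.2, 0.3, 0.5]
opening: 0.0127
gripper_force: 59.3
```

Emit:
send_rows:
  moves:
    - {"ax":0,"ay":0,"az":0,"dx":0,"dy":0,"dz":0.5,"fingers":8}
    - {"ax":0,"ay":0,"az":0,"dx":0,"dy":0,"dz":1,"fingers":8}
    - {"ax":0,"ay":0,"az":0,"dx":0,"dy":0,"dz":1.5,"fingers":8}
    - {"ax":0,"ay":0,"az":0,"dx":0,"dy":0,"dz":1.5,"fingers":8}

```text
time_s: 10.0
tool_pos: [0.4933, -0.2683, 0.0512]
ee_rot: [3.075, 0.64, 0.001]
contact_force: [-2.1, -0.7, 3.1]
opening: 0.0128
gripper_force: 59.8
```

```bash
python3 -c "
from h import *
hook()"
```

```text
bend [ 0.5712 -0.2343  0.0702] clipframe mm -26.72381627006174 -19.284252951426755 xaxis yaw 23.525278073145262 pitch 0.02381343131810198 roll 0.04181340000871192 F [-2.1254 -0.6593  3.1177] M [ 0.1457 -0.109   0.0097] tcp [ 0.4933 -0.2683  0.0512] 10.0
```

Emit:
send_rows:
  moves:
    - {"ax":0,"ay":0,"az":0,"dx":0,"dy":0,"dz":-0.4,"fingers":8}
    - {"ax":0,"ay":0,"az":0,"dx":0,"dy":0,"dz":-0.4,"fingers":8}
    - {"ax":0,"ay":0,"az":0,"dx":0,"dy":0,"dz":-0.4,"fingers":8}

```text
time_s: 10.3
tool_pos: [0.4932, -0.2682, 0.0513]
ee_rot: [3.075, 0.64, 0.001]
contact_force: [-0.6, -1.1, 3.5]
opening: 0.0129
gripper_force: 59.7
```

```bash
python3 -c "
from h import *
hook()"
```

```text
bend [ 0.5712 -0.2343  0.0704] clipframe mm -26.72347140800845 -19.25147628029423 xaxis yaw 23.525778415591095 pitch 0.01489783134577667 roll 0.032894179560497096 F [-0.5766 -1.0902  3.523 ] M [ 0.0776 -0.2152  0.0216] tcp [ 0.4932 -0.2682  0.0513] 10.3
```

Emit:
send_rows:
  moves:
    - {"ax":0,"ay":0,"az":0,"dx":0,"dy":0,"dz":-0.5,"fingers":8}
    - {"ax":0,"ay":0,"az":0,"dx":0,"dy":0,"dz":-0.5,"fingers":8}
    - {"ax":0,"ay":0,"az":0,"dx":0,"dy":0,"dz":-0.5,"fingers":8}

```text
time_s: 10.6
tool_pos: [0.4932, -0.2681, 0.0516]
ee_rot: [3.075, 0.64, 0.0]
contact_force: [-0.3, 0.7, 2.2]
opening: 0.0129
gripper_force: 59.6
```

```bash
python3 -c "
from h import *
hook()"
```

```text
bend [ 0.5712 -0.2342  0.0707] clipframe mm -26.682161270875348 -19.149314425703277 xaxis yaw 23.52699355584394 pitch 0.013208393254839464 roll 0.017424211318602 F [-0.2985  0.7146  2.1553] M [ 0.0926 -0.2414 -0.0019] tcp [ 0.4932 -0.2681  0.0516] 10.6
```

Emit:
send_rows:
  moves:
    - {"ax":0,"ay":0,"az":0,"dx":0,"dy":0,"dz":-8.5,"fingers":8}
    - {"ax":0,"ay":0,"az":0,"dx":2,"dy":-8,"dz":-8.5,"fingers":8}
    - {"ax":0,"ay":0,"az":0,"dx":4,"dy":-16,"dz":-8.5,"fingers":8}
    - {"ax":0,"ay":0,"az":0,"dx":5,"dy":-19.2,"dz":-8.5,"fingers":8}
    - {"ax":0,"ay":0,"az":0,"dx":5,"dy":-19.2,"dz":-8.5,"fingers":8}

```text
time_s: 11.1
tool_pos: [0.4894, -0.2473, 0.06]
ee_rot: [-3.074, -0.642, 0.001]
contact_force: [-1.0, -0.1, -0.2]
opening: 0.0128
gripper_force: 59.2
```

Run:
```python
from h import *
hook()
out=[]
for c in ("scene","top"):
    m=r.snapshot(c); p=w2pix(c,(.572,-.213,.045))
    x0,y0=int(p[0])-20,int(p[1])-20; print("origin",x0,y0); out.append(cv2.resize(m[y0:y0+40,x0:x0+40],(400,400),interpolation=cv2.INTER_CUBIC))
cv2.imwrite("pics/d1.png",np.hstack(out)); hook()
```

```text
bend [ 0.5673 -0.2133  0.0789] clipframe mm -21.869471252464248 1.5267887097099566 xaxis yaw 23.587765053578664 pitch -0.03468098031759428 roll -0.05335624111717285 F [-1.0352 -0.0927 -0.2289] M [-0.0192 -0.0152  0.0143] tcp [ 0.4894 -0.2473  0.06  ] 11.1
origin 269 138
origin 323 156
bend [ 0.5679 -0.2143  0.0791] clipframe mm -21.781454131299594 0.4253552089250858 xaxis yaw 23.560447504321562 pitch -0.010459866594843287 roll 0.0065166072297267045 F [-0.0018 -0.1303 -0.7861] M [0.0007 0.0147 0.0239] tcp [ 0.4899 -0.2483  0.0601] 11.2
```

View pics/d1.png

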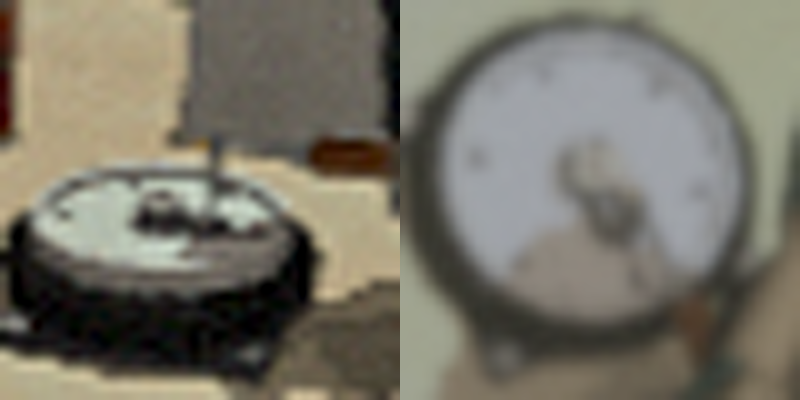

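Emit:
send_rows:
  moves:
    - {"ax":0,"ay":0,"az":0,"dx":0,"dy":0,"dz":1.5,"fingers":8}
    - {"ax":0,"ay":0,"az":0,"dx":0,"dy":0,"dz":3,"fingers":8}
    - {"ax":0,"ay":0,"az":0,"dx":0,"dy":0,"dz":4,"fingers":8}
    - {"ax":0,"ay":0,"az":0,"dx":0,"dy":0,"dz":4.6,"fingers":8}
    - {"ax":0,"ay":0,"az":0,"dx":0,"dy":0,"dz":4.6,"fingers":8}

```text
time_s: 11.7
tool_pos: [0.4899, -0.2485, 0.0554]
ee_rot: [-3.075, -0.64, 0.0]
contact_force: [-0.6, 0.4, -0.8]
opening: 0.0128
gripper_force: 59.2
```

```bash
python3 -c "
from h import *
hook()"
```

```text
bend [ 0.5678 -0.2146  0.0744] clipframe mm -21.934333206349397 0.16576378579124365 xaxis yaw 23.521186570040314 pitch -0.01259930718835428 roll -0.01330237526581032 F [-0.6317  0.4056 -0.7626] M [ 0.0014 -0.0175 -0.0549] tcp [ 0.4899 -0.2485  0.0554] 11.7
```

No contact yet at 43.4 mm; go on down.

Emit:
send_rows:
  moves:
    - {"ax":0,"ay":0,"az":0,"dx":0,"dy":0,"dz":0.6,"fingers":8}
    - {"ax":0,"ay":0,"az":0,"dx":0,"dy":0,"dz":1.2,"fingers":8}
    - {"ax":0,"ay":0,"az":0,"dx":0,"dy":0,"dz":1.8,"fingers":8}
    - {"ax":0,"ay":0,"az":0,"dx":0,"dy":0,"dz":1.8,"fingers":8}

```text
time_s: 12.1
tool_pos: [0.4899, -0.2485, 0.0537]
ee_rot: [-3.076, -0.641, 0.0]
contact_force: [0.8, 0.3, -1.2]
opening: 0.013
gripper_force: 59.2
```

Emit:
send_rows:
  moves:
    - {"ax":0,"ay":0,"az":0,"dx":0,"dy":0,"dz":0,"fingers":8}

```text
time_s: 12.2
tool_pos: [0.49, -0.2485, 0.0538]
ee_rot: [3.075, 0.641, -0.0]
contact_force: [-0.0, 0.1, -0.6]
opening: 0.0131
gripper_force: 59.2
```

Emit:
send_rows:
  moves:
    - {"ax":0,"ay":0,"az":0,"dx":0,"dy":0,"dz":0.7,"fingers":8}
    - {"ax":0,"ay":0,"az":0,"dx":0,"dy":0,"dz":1.4,"fingers":8}
    - {"ax":0,"ay":0,"az":0,"dx":0,"dy":0,"dz":2.1,"fingers":8}
    - {"ax":0,"ay":0,"az":0,"dx":0,"dy":0,"dz":2.8,"fingers":8}
    - {"ax":0,"ay":0,"az":0,"dx":0,"dy":0,"dz":2.8,"fingers":8}

```text
time_s: 12.7
tool_pos: [0.4899, -0.2484, 0.0508]
ee_rot: [-3.075, -0.641, 0.0]
contact_force: [0.3, -0.1, 0.4]
opening: 0.0129
gripper_force: 59.2
```

```bash
python3 -c "
from h import *
hook()"
```

```text
bend [ 0.5678 -0.2145  0.0698] clipframe mm -21.897489094990018 0.2457590053671611 xaxis yaw 23.53039989383267 pitch -0.00986660070375893 roll -0.010391434019397662 F [ 0.3037 -0.1336  0.352 ] M [-0.0361 -0.008   0.009 ] tcp [ 0.4899 -0.2484  0.0508] 12.7
```

Emit:
send_rows:
  moves:
    - {"ax":0,"ay":0,"az":0,"dx":0,"dy":0,"dz":-1.5,"fingers":8}
    - {"ax":0,"ay":0,"az":0,"dx":0,"dy":0,"dz":-2.7,"fingers":8}
    - {"ax":0,"ay":0,"az":0,"dx":0,"dy":0,"dz":-2.7,"fingers":8}
    - {"ax":0,"ay":0,"az":0,"dx":-0.7,"dy":0,"dz":-2.7,"fingers":8}
    - {"ax":0,"ay":0,"az":0,"dx":-1.4,"dy":0,"dz":-2.7,"fingers":8}

```text
time_s: 13.2
tool_pos: [0.4886, -0.2491, 0.0537]
ee_rot: [3.075, 0.641, -0.0]
contact_force: [0.1, 0.6, -0.5]
opening: 0.013
gripper_force: 59.2
```

Emit:
send_rows:
  moves:
    - {"ax":0,"ay":0,"az":0,"dx":-0.5,"dy":0,"dz":0,"fingers":8}
    - {"ax":0,"ay":0,"az":0,"dx":-1,"dy":0,"dz":0,"fingers":8}
    - {"ax":0,"ay":0,"az":0,"dx":-1.5,"dy":0,"dz":0,"fingers":8}
    - {"ax":0,"ay":0,"az":0,"dx":-1.5,"dy":0,"dz":0,"fingers":8}

```text
time_s: 13.6
tool_pos: [0.4874, -0.2496, 0.0537]
ee_rot: [3.076, 0.64, 0.0]
contact_force: [0.1, -0.0, 0.0]
opening: 0.0128
gripper_force: 59.2
```

```bash
python3 -c "
from h import *
hook()"
```

```text
bend [ 0.5653 -0.2157  0.0727] clipframe mm -24.69075814468179 0.1406061237805782 xaxis yaw 23.519836041447448 pitch 0.013668527899037013 roll 0.004907053803422564 F [ 0.1244 -0.0244  0.0418] M [ 0.0894 -0.0571  0.0393] tcp [ 0.4874 -0.2496  0.0537] 13.6
```

Emit:
send_rows:
  moves:
    - {"ax":0,"ay":0,"az":0,"dx":0,"dy":0,"dz":0.4,"fingers":8}
    - {"ax":0,"ay":0,"az":0,"dx":-0.5,"dy":0,"dz":0.4,"fingers":8}
    - {"ax":0,"ay":0,"az":0,"dx":-1,"dy":0,"dz":0.4,"fingers":8}
    - {"ax":0,"ay":0,"az":0,"dx":-1.5,"dy":0,"dz":0.4,"fingers":8}
    - {"ax":0,"ay":0,"az":0,"dx":-1.5,"dy":0,"dz":0.4,"fingers":8}

```text
time_s: 14.1
tool_pos: [0.4868, -0.2501, 0.0535]
ee_rot: [3.075, 0.64, 0.003]
contact_force: [2.3, 2.2, -0.4]
opening: 0.0128
gripper_force: 59.1
```

```bash
python3 -c "
from h import *
hook()"
```

```text
bend [ 0.5647 -0.2162  0.0726] clipframe mm -25.44085233417363 -0.10695757349554909 xaxis yaw 23.505274493788743 pitch 0.09609080031497952 roll 0.04276043943358576 F [ 2.3023  2.2229 -0.3782] M [ 0.3697 -0.6212  0.049 ] tcp [ 0.4868 -0.2501  0.0535] 14.1
```

Emit:
send_rows:
  moves:
    - {"ax":0,"ay":0,"az":0,"dx":-0.4,"dy":0,"dz":0,"fingers":8}
    - {"ax":0,"ay":0,"az":0,"dx":-0.8,"dy":0,"dz":0,"fingers":8}
    - {"ax":0,"ay":0,"az":0,"dx":-1.2,"dy":0,"dz":0,"fingers":8}
    - {"ax":0,"ay":0,"az":0,"dx":-1.6,"dy":0,"dz":0,"fingers":8}
    - {"ax":0,"ay":0,"az":0,"dx":-2,"dy":0,"dz":0,"fingers":8}

```text
time_s: 14.6
tool_pos: [0.4858, -0.2509, 0.0537]
ee_rot: [3.075, 0.639, 0.005]
contact_force: [6.1, 3.0, -0.8]
opening: 0.0134
gripper_force: 59.1
```

```bash
python3 -c "
from h import *
hook()"
```

```text
bend [ 0.5637 -0.217   0.0729] clipframe mm -26.708424490205406 -0.4032968346254332 xaxis yaw 23.48708780887265 pitch 0.18131686149098725 roll 0.08070489808431772 F [ 6.0835  2.9939 -0.7649] M [ 0.6137 -1.0607  0.1282] tcp [ 0.4858 -0.2509  0.0537] 14.6
```

Emit:
send_rows:
  moves:
    - {"ax":0,"ay":0,"az":0,"dx":-0.4,"dy":0,"dz":0.2,"fingers":8}
    - {"ax":0,"ay":0,"az":0,"dx":-0.8,"dy":0,"dz":0.4,"fingers":8}
    - {"ax":0,"ay":0,"az":0,"dx":-1.2,"dy":0,"dz":0.5,"fingers":8}
    - {"ax":0,"ay":0,"az":0,"dx":-1.6,"dy":0,"dz":0.5,"fingers":8}
    - {"ax":0,"ay":0,"az":0,"dx":-2,"dy":0,"dz":0.5,"fingers":8}

```text
time_s: 15.1
tool_pos: [0.4827, -0.252, 0.053]
ee_rot: [3.075, 0.641, 0.001]
contact_force: [2.1, 0.6, -0.7]
opening: 0.013
gripper_force: 59.2
```

```bash
python3 -c "
from h import *
hook()"
```

```text
bend [ 0.5606 -0.218   0.072 ] clipframe mm -29.89363519958658 -0.08401014162921468 xaxis yaw 23.539645852807432 pitch 0.031098692814828514 roll 0.04334730343017016 F [ 2.1159  0.6407 -0.654 ] M [ 0.1692 -0.4026  0.0238] tcp [ 0.4827 -0.252   0.053 ] 15.1
```

Emit:
send_rows:
  moves:
    - {"ax":0,"ay":0,"az":0,"dx":-1,"dy":0,"dz":0,"fingers":8}
    - {"ax":0,"ay":0,"az":0,"dx":-2,"dy":0,"dz":0,"fingers":8}
    - {"ax":0,"ay":0,"az":0,"dx":-3,"dy":0,"dz":0,"fingers":8}
    - {"ax":0,"ay":0,"az":0,"dx":-4,"dy":0,"dz":0,"fingers":8}
    - {"ax":0,"ay":0,"az":0,"dx":-5,"dy":0,"dz":0,"fingers":8}

```text
time_s: 15.6
tool_pos: [0.4772, -0.2539, 0.0527]
ee_rot: [-3.075, -0.641, 0.001]
contact_force: [-0.8, 0.3, -0.2]
opening: 0.0129
gripper_force: 59.2
```

```bash
python3 -c "
from h import *
hook()"
```

```text
bend [ 0.5551 -0.22    0.0716] clipframe mm -35.71239834893419 0.2645590420194896 xaxis yaw 23.53004722469197 pitch -0.038216659459667346 roll -0.014551877503844228 F [-0.7592  0.3301 -0.2282] M [-0.0242 -0.0176  0.0216] tcp [ 0.4772 -0.2539  0.0527] 15.6
```

Emit:
send_rows:
  moves:
    - {"ax":0,"ay":0,"az":0,"dx":-1,"dy":0,"dz":-0.3,"fingers":8}
    - {"ax":0,"ay":0,"az":0,"dx":-2,"dy":0,"dz":-0.4,"fingers":8}
    - {"ax":0,"ay":0,"az":0,"dx":-3,"dy":0,"dz":-0.4,"fingers":8}
    - {"ax":0,"ay":0,"az":0,"dx":-4,"dy":0,"dz":-0.4,"fingers":8}
    - {"ax":0,"ay":0,"az":0,"dx":-4.6,"dy":0,"dz":-0.4,"fingers":8}

```text
time_s: 16.1
tool_pos: [0.4733, -0.2557, 0.0532]
ee_rot: [-3.076, -0.641, 0.0]
contact_force: [0.1, 0.0, -0.8]
opening: 0.0124
gripper_force: 59.2
```

Emit:
send_rows:
  moves:
    - {"ax":0,"ay":0,"az":0,"dx":0,"dy":0,"dz":0,"fingers":8}

```text
time_s: 16.2
tool_pos: [0.4734, -0.2557, 0.0532]
ee_rot: [3.076, 0.641, -0.0]
contact_force: [-0.6, 0.8, -0.6]
opening: 0.0129
gripper_force: 59.2
```

Run:
```python
from h import *
hook()
out=[]
for c in ("scene","top"):
    m=r.snapshot(c); p=w2pix(c,(.572,-.213,.045))
    x0,y0=int(p[0])-20,int(p[1])-20; out.append(cv2.resize(m[y0:y0+40,x0:x0+40],(400,400),interpolation=cv2.INTER_CUBIC))
cv2.imwrite("pics/e1.png",np.hstack(out))
```

```text
bend [ 0.5513 -0.2218  0.0722] clipframe mm -39.95551516113634 0.1719435474989933 xaxis yaw 23.529403737355093 pitch -0.006860053476093659 roll 0.002078521703702565 F [-0.5779  0.7657 -0.6482] M [ 0.0237 -0.0149  0.053 ] tcp [ 0.4734 -0.2557  0.0532] 16.2
```

View pics/e1.png

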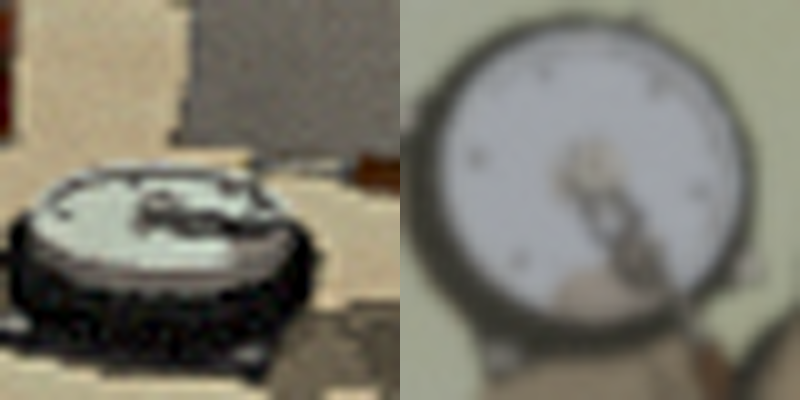

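Emit:
send_rows:
  moves:
    - {"ax":0,"ay":0,"az":0,"dx":-0.6,"dy":0,"dz":0,"fingers":8}
    - {"ax":0,"ay":0,"az":0,"dx":-1.1,"dy":0,"dz":0,"fingers":8}
    - {"ax":0,"ay":0,"az":0,"dx":-1.1,"dy":0,"dz":0,"fingers":8}

```text
time_s: 16.6
tool_pos: [0.4724, -0.2561, 0.0532]
ee_rot: [3.076, 0.641, -0.0]
contact_force: [-0.2, -0.3, -1.0]
opening: 0.0129
gripper_force: 59.2
```

Emit:
send_rows:
  moves:
    - {"ax":0,"ay":0,"az":0,"dx":0.7,"dy":0,"dz":0,"fingers":8}
    - {"ax":0,"ay":0,"az":0,"dx":1.3,"dy":0,"dz":0,"fingers":8}
    - {"ax":0,"ay":0,"az":0,"dx":1.3,"dy":0,"dz":0,"fingers":8}
    - {"ax":0,"ay":0,"az":0,"dx":1.3,"dy":0,"dz":-1.5,"fingers":8}
    - {"ax":0,"ay":0,"az":0,"dx":1.3,"dy":0,"dz":-3.5,"fingers":8}

```text
time_s: 17.1
tool_pos: [0.4736, -0.2555, 0.0567]
ee_rot: [-3.075, -0.641, 0.0]
contact_force: [0.6, -0.6, -0.8]
opening: 0.0129
gripper_force: 59.2
```

Emit:
send_rows:
  moves:
    - {"ax":0,"ay":0,"az":0,"dx":0,"dy":0,"dz":-3,"fingers":8}
    - {"ax":0,"ay":0,"az":0,"dx":0,"dy":0,"dz":-10,"fingers":8}
    - {"ax":0,"ay":0,"az":0,"dx":0,"dy":0,"dz":-25,"fingers":8}
    - {"ax":0,"ay":0,"az":0,"dx":0,"dy":0,"dz":-55,"fingers":8}
    - {"ax":0,"ay":0,"az":0,"dx":0,"dy":0,"dz":-95,"fingers":8}

```text
time_s: 17.6
tool_pos: [0.4725, -0.2548, 0.1516]
ee_rot: [-3.073, -0.64, 0.004]
contact_force: [1.2, -0.4, -0.5]
opening: 0.0131
gripper_force: 59.2
```

Run:
```python
from h import *
out=[]
for c in ("scene","top"):
    m=r.snapshot(c); p=w2pix(c,(.572,-.213,.045))
    x0,y0=int(p[0])-20,int(p[1])-20; out.append(cv2.resize(m[y0:y0+40,x0:x0+40],(400,400),interpolation=cv2.INTER_CUBIC))
cv2.imwrite("pics/f1.png",np.hstack(out)); go((.42,.017,.24),23.5)
```

```text
d [  58.1 -273.9  -84.9] a [ 0.59 -0.35  0.04] t 17.7 pos [ 0.4769 -0.2579  0.1576] F [ 0.4  -0.71 -1.15] op 0.013049333211558638 q6 0.5360081592626148
```

View pics/f1.png

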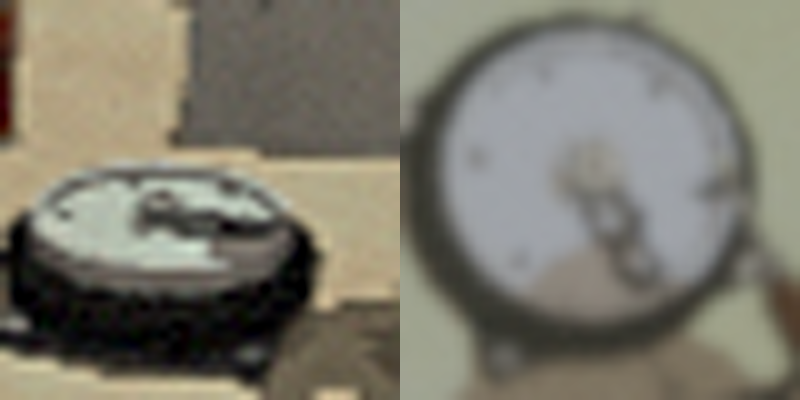

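Emit:
send_rows:
  moves:
    - {"ax":0,"ay":0,"az":0,"dx":0,"dy":-15,"dz":-45,"fingers":8}
    - {"ax":0,"ay":0,"az":0,"dx":8,"dy":-50,"dz":-78,"fingers":8}
    - {"ax":0,"ay":0,"az":5,"dx":18,"dy":-97,"dz":-80,"fingers":8}
    - {"ax":0,"ay":0,"az":11,"dx":28,"dy":-145,"dz":-80,"fingers":8}
    - {"ax":0,"ay":0,"az":17,"dx":38,"dy":-193,"dz":-80,"fingers":8}

```text
time_s: 18.2
tool_pos: [0.4307, -0.0619, 0.232]
ee_rot: [3.137, 0.17, 0.002]
contact_force: [1.5, 0.5, 0.3]
opening: 0.0129
gripper_force: 59.2
```

```bash
python3 -c "
from h import *
go((.44,.1,.24),-10); go((.4865,.2484,.24),-10)"
```

```text
d [  26.8 -160.    -8. ] a [-0.   -0.06 16.21] t 18.2 pos [ 0.4307 -0.0619  0.232 ] F [1.52 0.52 0.35] op 0.012871799180851684 q6 1.159095763464831
d [  89.1 -302.5   -7.9] a [-0.   -0.06 16.21] t 18.2 pos [ 0.4307 -0.0619  0.232 ] F [1.52 0.52 0.35] op 0.012871799180851684 q6 1.159095763464831
```

Emit:
send_rows:
  moves:
    - {"ax":0,"ay":0,"az":4,"dx":8,"dy":-48,"dz":-4,"fingers":8}
    - {"ax":0,"ay":0,"az":8,"dx":17,"dy":-96,"dz":-5,"fingers":8}
    - {"ax":0,"ay":0,"az":12,"dx":28,"dy":-144,"dz":-5,"fingers":8}
    - {"ax":0,"ay":0,"az":16.4,"dx":40,"dy":-190,"dz":-5,"fingers":8}
    - {"ax":0,"ay":0,"az":16.4,"dx":56,"dy":-230,"dz":-5,"fingers":8}

```text
time_s: 18.7
tool_pos: [0.4599, 0.1737, 0.2368]
ee_rot: [-3.13, 0.27, 0.0]
contact_force: [0.8, -0.7, -1.0]
opening: 0.0126
gripper_force: 59.2
```

Emit:
send_rows:
  moves:
    - {"ax":0,"ay":0,"az":0,"dx":0,"dy":0,"dz":0,"fingers":8}
    - {"ax":0,"ay":0,"az":0,"dx":0,"dy":0,"dz":0,"fingers":8}

```text
time_s: 18.9
tool_pos: [0.4604, 0.172, 0.2362]
ee_rot: [3.129, -0.266, -0.002]
contact_force: [0.3, 0.6, -1.2]
opening: 0.0129
gripper_force: 59.2
```

```bash
python3 -c "
from h import *
go((.4865,.2486,.08),-10)"
```

```text
d [ 12.9 -80.1 156.1] a [0.07 0.05 0.28] t 18.9 pos [0.4604 0.172  0.2362] F [ 0.27  0.56 -1.19] op 0.012907796290929667 q6 1.9569932969875115
```

Emit:
send_rows:
  moves:
    - {"ax":0,"ay":0,"az":0.2,"dx":6,"dy":-38,"dz":20,"fingers":8}
    - {"ax":0,"ay":0,"az":0.2,"dx":12.9,"dy":-80,"dz":40,"fingers":8}
    - {"ax":0,"ay":0,"az":0.2,"dx":12.9,"dy":-80,"dz":85,"fingers":8}
    - {"ax":0,"ay":0,"az":0.2,"dx":12.9,"dy":-80,"dz":125,"fingers":8}
    - {"ax":0,"ay":0,"az":0.2,"dx":12.9,"dy":-80,"dz":156,"fingers":8}

```text
time_s: 19.4
tool_pos: [0.4861, 0.246, 0.0784]
ee_rot: [3.127, -0.278, -0.004]
contact_force: [-0.3, 0.9, -0.3]
opening: 0.0128
gripper_force: 59.3
```

Emit:
send_rows:
  moves:
    - {"ax":0,"ay":0,"az":0,"dx":0,"dy":0,"dz":0,"fingers":8}
    - {"ax":0,"ay":0,"az":0,"dx":0,"dy":0,"dz":0,"fingers":8}
    - {"ax":0,"ay":0,"az":0,"dx":0,"dy":0,"dz":0,"fingers":8}
    - {"ax":0,"ay":0,"az":0,"dx":0,"dy":0,"dz":0,"fingers":8}

```text
time_s: 19.8
tool_pos: [0.4889, 0.2481, 0.0828]
ee_rot: [-3.128, 0.277, -0.006]
contact_force: [-0.1, -0.3, 0.0]
opening: 0.013
gripper_force: 59.3
```

```bash
python3 -c "
from h import *
go((.4865,.2486,.0215),-10)"
```

```text
d [-2.7  0.  61.3] a [-0.11 -0.22 -0.11] t 19.8 pos [0.4889 0.2481 0.0828] F [-0.11 -0.32  0.  ] op 0.01297141866448328 q6 2.090039773922538
```

Emit:
send_rows:
  moves:
    - {"ax":0,"ay":0,"az":0,"dx":0,"dy":0,"dz":10,"fingers":8}
    - {"ax":0,"ay":0,"az":0,"dx":0,"dy":0,"dz":20,"fingers":8}
    - {"ax":0,"ay":0,"az":0,"dx":0,"dy":0,"dz":30,"fingers":8}
    - {"ax":0,"ay":0,"az":0,"dx":0,"dy":0,"dz":34,"fingers":8}
    - {"ax":0,"ay":0,"az":0,"dx":0,"dy":0,"dz":34,"fingers":8}

```text
time_s: 20.3
tool_pos: [0.4865, 0.2477, 0.0454]
ee_rot: [3.128, -0.275, -0.004]
contact_force: [-0.4, -0.2, -0.4]
opening: 0.0127
gripper_force: 59.3
```

Emit:
send_rows:
  moves:
    - {"ax":0,"ay":0,"az":0,"dx":0,"dy":0,"dz":0,"fingers":8}
    - {"ax":0,"ay":0,"az":0,"dx":0,"dy":0,"dz":0,"fingers":8}
    - {"ax":0,"ay":0,"az":0,"dx":0,"dy":0,"dz":0,"fingers":8}
    - {"ax":0,"ay":0,"az":0,"dx":0,"dy":0,"dz":0,"fingers":8}

```text
time_s: 20.7
tool_pos: [0.4876, 0.2481, 0.047]
ee_rot: [-3.129, 0.276, -0.001]
contact_force: [0.8, -1.0, -1.7]
opening: 0.013
gripper_force: 59.3
```

```bash
python3 -c "
from h import *
go((.4865,.2486,.0215),-10)"
```

```text
d [-1.1 -0.3 25.5] a [-0.02 -0.04 -0.07] t 20.7 pos [0.4876 0.2481 0.047 ] F [ 0.83 -0.97 -1.71] op 0.01296514804283075 q6 2.090165681008385
```

Emit:
send_rows:
  moves:
    - {"ax":0,"ay":0,"az":0,"dx":-0.7,"dy":-0.4,"dz":5,"fingers":8}
    - {"ax":0,"ay":0,"az":0,"dx":-0.7,"dy":-0.4,"dz":10,"fingers":8}
    - {"ax":0,"ay":0,"az":0,"dx":-0.7,"dy":-0.4,"dz":15,"fingers":8}
    - {"ax":0,"ay":0,"az":0,"dx":-0.7,"dy":-0.4,"dz":20,"fingers":8}
    - {"ax":0,"ay":0,"az":0,"dx":-0.7,"dy":-0.4,"dz":23,"fingers":8}

```text
time_s: 21.2
tool_pos: [0.4863, 0.2484, 0.0229]
ee_rot: [3.129, -0.276, -0.001]
contact_force: [0.2, -0.1, 0.2]
opening: 0.0128
gripper_force: 59.4
```

Emit:
send_rows:
  moves:
    - {"ax":0,"ay":0,"az":0,"dx":0,"dy":0,"dz":0.7,"fingers":8}
    - {"ax":0,"ay":0,"az":0,"dx":0,"dy":0,"dz":1.4,"fingers":8}
    - {"ax":0,"ay":0,"az":0,"dx":0,"dy":0,"dz":1.4,"fingers":8}

```text
time_s: 21.5
tool_pos: [0.4868, 0.2486, 0.0222]
ee_rot: [3.129, -0.276, 0.0]
contact_force: [-0.1, 0.8, -1.1]
opening: 0.013
gripper_force: 59.3
```

```bash
python3 -c "
from h import *
go((.4865,.2484,.0215),-10)"
```

```text
d [-0.3  0.2  0.7] a [ 0.   -0.01 -0.07] t 21.5 pos [0.4868 0.2486 0.0222] F [-0.13  0.82 -1.13] op 0.013028063298365231 q6 2.091430757392713
```

Emit:
send_rows:
  moves:
    - {"ax":0,"ay":0,"az":0,"dx":0,"dy":0,"dz":0.7,"fingers":8}
    - {"ax":0,"ay":0,"az":0,"dx":0,"dy":0,"dz":0.7,"fingers":8}
    - {"ax":0,"ay":0,"az":0,"dx":0,"dy":0,"dz":0.7,"fingers":14}
    - {"ax":0,"ay":0,"az":0,"dx":0,"dy":0,"dz":0.7,"fingers":17}
    - {"ax":0,"ay":0,"az":0,"dx":0,"dy":0,"dz":0.7,"fingers":20}

```text
time_s: 22.0
tool_pos: [0.4868, 0.2485, 0.0217]
ee_rot: [3.129, -0.276, 0.0]
contact_force: [-0.4, -0.1, 0.3]
opening: 0.0199
gripper_force: 0.0
```

Emit:
send_rows:
  moves:
    - {"ax":0,"ay":0,"az":0,"dx":0,"dy":0,"dz":0,"fingers":30}
    - {"ax":0,"ay":0,"az":0,"dx":0,"dy":0,"dz":0,"fingers":45}
    - {"ax":0,"ay":0,"az":0,"dx":0,"dy":0,"dz":0,"fingers":60}
    - {"ax":0,"ay":0,"az":0,"dx":0,"dy":0,"dz":0,"fingers":60}
    - {"ax":0,"ay":0,"az":0,"dx":0,"dy":0,"dz":0,"fingers":60}

```text
time_s: 22.5
tool_pos: [0.4867, 0.2485, 0.0216]
ee_rot: [3.129, -0.276, 0.0]
contact_force: [0.6, -0.3, 0.6]
opening: 0.0603
gripper_force: 0.0
```

Emit:
send_rows:
  moves:
    - {"ax":0,"ay":0,"az":0,"dx":0,"dy":0,"dz":-15,"fingers":60}
    - {"ax":0,"ay":0,"az":0,"dx":0,"dy":0,"dz":-45,"fingers":60}
    - {"ax":0,"ay":0,"az":0,"dx":0,"dy":0,"dz":-90,"fingers":60}
    - {"ax":0,"ay":0,"az":0,"dx":0,"dy":0,"dz":-135,"fingers":60}
    - {"ax":0,"ay":0,"az":0,"dx":0,"dy":0,"dz":-180,"fingers":60}

```text
time_s: 23.0
tool_pos: [0.4863, 0.2484, 0.2032]
ee_rot: [3.129, -0.276, -0.0]
contact_force: [0.7, 0.6, -0.5]
opening: 0.0602
gripper_force: 0.0
```

Emit:
send_rows:
  moves:
    - {"ax":0,"ay":0,"az":0,"dx":-50,"dy":0,"dz":-10,"fingers":60}
    - {"ax":0,"ay":0,"az":0,"dx":-100,"dy":0,"dz":-20,"fingers":60}
    - {"ax":0,"ay":0,"az":0,"dx":-150,"dy":0,"dz":-20,"fingers":60}
    - {"ax":0,"ay":0,"az":0,"dx":-150,"dy":0,"dz":-20,"fingers":60}
    - {"ax":0,"ay":0,"az":0,"dx":-150,"dy":0,"dz":-20,"fingers":60}

```text
time_s: 23.5
tool_pos: [0.3381, 0.2749, 0.222]
ee_rot: [-3.129, 0.272, -0.002]
contact_force: [0.2, -0.0, -0.1]
opening: 0.0601
gripper_force: 0.0
```

Run:
```python
from h import *
S=r.snapshot("scene"); T=r.snapshot("top")
P=(.4865,.248,.047);H=(.572,-.213,.044)
f=lambda c,m,X,n: (lambda p: cv2.resize(m[int(p[1])-n:int(p[1])+n,int(p[0])-n:int(p[0])+n],(300,300),interpolation=cv2.INTER_CUBIC))(w2pix(c,X))
cv2.imwrite("pics/g1.png",np.vstack([np.hstack([f("scene",S,P,25),f("top",T,P,25)]),np.hstack([f("scene",S,H,20),f("top",T,H,20)])])); go(P,-10)
```

```text
d [148.6   0.9 174.9] a [-0.02 -0.08 -0.07] t 23.6 pos [0.3401 0.2749 0.2217] F [-0.69  0.15  0.69] op 0.060198377916029285 q6 2.267710920531291
```

View pics/g1.png

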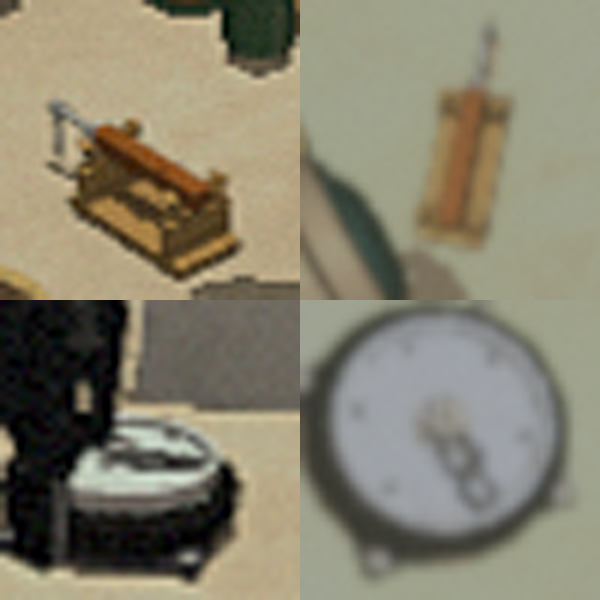

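```bash
python3 -c "
from cell import r
print(r.finish_job())"
```

```text
the job is handed in; nothing more can be done
None
```

The clip is out of the axle groove and lies loose on the hub face inside the rim. The pick is back in its rest, and the job was handed in at about 24 s, with no verdict returned. The strongest pull I measured was about 7 N, and I drew the clip roughly 16 mm (it is free after 14 mm and meets the rim at 18 mm).

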